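# Set a dosing-pump eccentric to top dead centre against a sprung plunger gauge

## Task

Slide the dial gauge up on its rail by its blue post until its plunger rests lightly sprung on the brass eccentric, with the needle in the green zone, and let go of the post. Then turn the shaft by its red crank handle, watching the needle, until the eccentric is at top dead centre (its highest point pushing the plunger furthest back), and leave it there with the plunger still sprung against it and your hand off. Never drive the plunger onto its end stop, and leave everything else on the bench and the jig where it is.

Things in the scene. Friction and masses are not known exactly. Their poses are not given: they have to be found in the camera images.
- jig: Setting jig: aluminium base plate 150 (x) x 420 (y) x 15 mm high carrying an upright shaft, a blue column and a gauge rail. Origin on the shaft's axis at bench level; z up, +y along the gauge rail away from the shaft, so the plunger points along -y at the shaft. The jig's place and yaw vary.
- shaft_axis (a point): Point on the shaft's axis, 68 mm above the bench (plunger height), axes as the jig's. The eccentric is a brass disc of 60 mm diameter, 60 to 76 mm above the bench, mounted 5 mm off this axis: its rim is 25 to 35 mm away on the plunger's side. It is clamped to the shaft at an angle to the crank that differs every time: only the plunger shows it.
- bracket_top (a point): Top of the blue overhead arm on the shaft's axis, 118 mm above the bench; the arm is 34 mm wide and runs to a column 80 mm to the jig's -y side. The crank turns above it: crank arm and hub top are 136 mm above the bench, and only the red handle stands higher.
- handle_centre (a point): Centre of the red crank handle: upright sleeve 18 mm in diameter, 45 mm tall (138 to 183 mm above the bench; this point 160 mm), 45 mm from the shaft's axis. It spins freely on its pin, so it can be held and taken round the circle without turning the hand; its own axes mean nothing. Shaft friction is about 0.07 N m (1.6 N at the handle); it turns without end both ways and stays where left.
- carriage_post (a point): Graspable middle (102 mm above the bench) of the blue upright post on the gauge carriage: 16 mm diameter, top 125 mm up, free from 45 mm up. The carriage slides only along the jig's y axis (-y = to the shaft), takes about 8 N to move and stays where left. At the start the plunger is clear of the eccentric by 20 to 50 mm.
- dial_centre (a point): Centre of the white dial (92 mm across, face up, 105 mm above the bench; black housing 98 mm across), fixed to the carriage 90 mm from the post towards the shaft, so its edge is 33 mm from the post's surface. A green zone marks a light preload, a red mark the end stop.
- plunger_tip (a point): Front of the plunger's ball tip (10 mm ball), 68 mm above the bench, 180 mm from the post's axis towards the shaft when fully out. It moves up to 18 mm back into the gauge against a spring (2 N just touching, 5.2 N at the end stop). While it touches the eccentric, its horizontal distance from shaft_axis is the eccentric's height there.
- needle (a joint): Dial needle, rad: 0 with the plunger fully out (needle towards the jig's -x side), growing clockwise from above by 0.3 rad per mm of plunger pushed in; end stop 5.4 (red mark from about 5.1). Green zone: 0.45 to 1.35 rad. A full turn of the shaft sweeps 10 mm (3.0 rad), less whatever the plunger hangs free; at top dead centre the reading peaks.
- spare_bush: Bystander: brass ring 44 mm across, 18 mm high, on the jig's base plate; leave alone. Origin at its underside.
- spare_piston: Bystander: small steel piston 22 mm across, 45 mm high, standing on the jig's base plate; leave alone. Origin at its underside.
- amber_bottle: Bystander: amber bottle 90 mm across, 190 mm high. Origin at its underside.
- small_bottle: Bystander: small amber bottle 60 mm across, 120 mm high. Origin at its underside.
- beaker: Bystander: white beaker 70 mm across, 85 mm high. Origin at its underside.
- spanner: Bystander: spanner lying on the bench.
- parts_tray: Bystander: blue tray 160 x 110 x 30 mm. Origin at its underside.

How it is judged:
On the way, in this order (a step that is already met when the one before it is completed fails the run):
1. the gauge is set: needle at rest in the green zone, post released (value of joint needle between 0.45 and 1.35 rad and contact force between the fingers and anything else below 0.2 N), for 0.3 s.
2. the eccentric is turned to within 0.5 mm of top dead centre against the sprung plunger (horizontal distance between plunger_tip and shaft_axis above 0.0345 m and value of joint needle above 0.3 rad), for 0.3 s.
At the end, for the whole second after the job is handed in: The eccentric rests within 0.5 mm of top dead centre (plunger tip more than 34.5 mm from the shaft's axis) with the plunger pushed in at least 1 mm by it (needle above 0.3 rad) and the needle at rest (all of step 2 and velocity of joint needle between -0.05 and 0.05 rad/s); the robot touches nothing.
It fails at once if the plunger driven onto or near its end stop (needle above 5.1 rad) (value of joint needle above 5.1 rad).
It fails at once if the plunger pressed with more than 10 N (contact force between plunger and anything else above 10 N).
It fails at once if a bystander moved by more than 20 mm (distance of any of spare_bush, spare_piston, amber_bottle, small_bottle, beaker, spanner, parts_tray from where it was at the start of the episode above 0.02 m).
It also fails if it takes over 58 s, if anything falls off the work surface, if the arm or the gripper's body presses on something with over 40 N, if the wrist force passes 120 N, or if a joint passes its speed limit or range.

## Robot

A 6-joint arm with a two-finger parallel gripper is mounted at the origin on the work surface. World frame = base frame: x ahead of the robot, y to its left, z up, the work surface at z = 0. Lengths are in m, angles in rad, forces in N, time in s.
With the tool pointing down it reaches from about 0.375 to 0.9 m from the base axis. Payload 3.1 kg.
Tool frame: the origin (TCP) lies at the very end of the fingers, on their centre line; the grasp point (between the pads) lies 19 mm behind it; z points along the fingers, y is the direction in which the jaws open and shut (so a half turn about z gives the same grasp; the last joint's range is limited). The gripper opens to 85 mm and grips with 20 to 120 N. Pads are 22 mm wide; open, the fingers measure 114 mm over their backs; the gripper's body (76 mm by 85 mm) begins 54 mm behind the grasp point. The pads swing forward as they close: fully open they stand 13 mm farther back than shut.
Start: joints at [0.935, 0.527, 1.433, -0, 1.181, -0.178], TCP at [0.276, 0.561, 0.198] pointing down, gripper open.
Joint ranges: [-3.08, 3.08], [-0.75, 2.2], [0.22, 2.44], [-1.43, 4.57], [0, 2.65], [-2.85, 2.85]. Speed limits (rad/s): [2.79, 2.79, 3.14, 3.14, 3.14, 3.14].

## Interface

Orientations are given as a unit quaternion [x, y, z, w].
In Python, from station import * gives the robot as it stands.
- The arm moves only by the tool jog_arm, never from a script. Its argument "motion" is a list of rows, each a list of 5 numbers: the shift along the world's x, y, z in cm, then the turn about the world's z in degrees, then the closure in counts, from 0 (fully open) to 255 (shut). In form: [[tx, ty, tz, yaw, jaw], ...]. A call has 1 to 10 rows; each row shifts and turns the pose as measured when the row begins; what a row does not reach is not made up. A row lasts 1/12 s, in which the tool goes at most 41.7 mm and 7.16 degrees, less where a joint would pass 70% of its speed; a pose out of reach is approached as far as the arm can. A call with a gripper value outside its range is refused whole. The fingers move at their own pace and stop on an object; "squeeze" is the grip in N (left out, the last holds). Time passes only in rows, so rows that do not move let the fingers close. It gives the time, the measured TCP pose, the force and the opening at its end, in the units of the state.
- sense(): the state, without advancing time (a new reading comes with each control period).
- snapshot(name): name is "side" or "top"; returns a dict with "img" (400x640x3 uint8, red, green, blue), "depth" (400x640 float32, m along the optical axis (not along the pixel's ray), 0 where there is no reading), "intrinsics" (3x3 intrinsics, pixels), "eye" and "attitude" of the camera in the world. Camera axes: x right, y down, z forward; pixel columns grow to the right and rows downward; lengths in m; the calibration is good to about 2 mm. A picture is of the moment at which its call begins.
- sign_off(): hands the job in, once; it reports no verdict.
The state is a dict: "t": time; "q": joint angles; "qd": joint speeds; "tau": joint torques, N m; "tcp_pos": TCP position; "tool_rot": TCP orientation; "force": force on the tool from outside, world axes, zero at the start; "ft_torque": the same for the moment, N m; "finger_gap": opening from 0.0 (shut) to 1.0 (fully open).
Only numpy, scipy, OpenCV 4.12 (cv2) and the standard library are available. Lean on these libraries where they do the work, as an engineer would, in place of code of your own. Each camera call takes 0.05 s, during which the arm holds its last target.

## Working session

There is one attempt and no reset: what is moved stays moved. The work goes in short steps, Python scripts to look and compute and a tool call to move; the robot and the scene stay as the last step left them, time stands still between calls to the robot, and variables do not carry over. Pictures are saved under pics/ and viewed, and the job is handed in when it is done.

Besides the shell and the picture viewer there is one more tool, called after "Request:" in YAML: its name, and indented under it one key for each argument. jog_arm: Moves the arm, as the interface text tells. Its arguments: {"type":"object","properties":{"motion":{"type":"array","items":{"type":"array","items":{"type":"number"}}},"squeeze":{"type":"number"}},"required":["motion"]}

```bash
mkdir -p pics; ls
cat > h.py <<'E'
from station import *
import numpy as np, cv2
def snap(n,f=None):
    s=snapshot(n)
    if f: cv2.imwrite('pics/'+f,s['img'][:,:,::-1])
    return s
E
python3 - <<'E'
from h import *
for n in('top','side'):
    s=snap(n,n+'0.png'); print(s['intrinsics'],s['eye'],s['attitude'])
print(sense())
E
```

```text
pics
[[398.413862     0.         319.2924967 ]
 [  0.         398.413862   199.89584013]
 [  0.           0.           1.        ]] [0.35231868 0.01315951 1.37552669] [-0.70407099  0.70873055 -0.0382636   0.02282414]
[[442.83185496   0.         325.12019071]
 [  0.         442.83185496 200.51304107]
 [  0.           0.           1.        ]] [ 0.38154939 -0.77298178  0.95583889] [ 0.93071478 -0.03245598  0.0182619  -0.36384491]
{'t': 0.1, 'q': array([ 9.35512200e-01,  5.28372155e-01,  1.43382763e+00,  3.39316605e-06,
        1.18139350e+00, -1.78529429e-01]), 'qd': array([-0.00024327, -0.00122152, -0.00377877,  0.00208026, -0.00052999,
        0.00096678]), 'tau': array([-3.89102106e-04, -4.43311357e+01, -1.78583783e+01, -2.30768528e-04,
        3.90796762e-03, -2.69020859e-07]), 'tcp_pos': array([0.27519499, 0.56033511, 0.19751518]), 'tool_rot': array([ 2.26397819e-01,  9.74034407e-01, -9.18017877e-04, -3.97336104e-04]), 'force': array([0.02698142, 0.21675597, 0.32232126]), 'ft_torque': array([-0.01418773,  0.00683659,  0.0071661 ]), 'finger_gap': 1.0004040917094195}
```

View pics/top0.png

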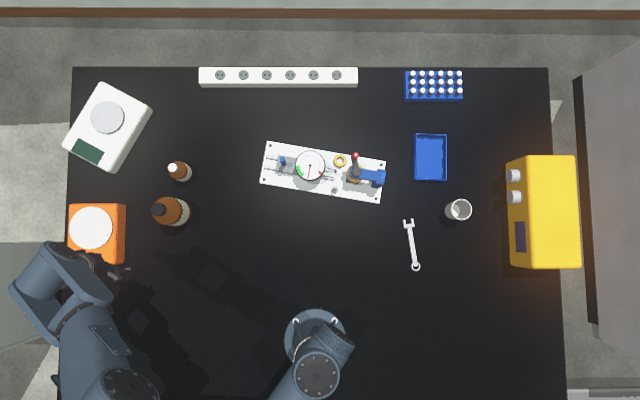

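View pics/side0.png

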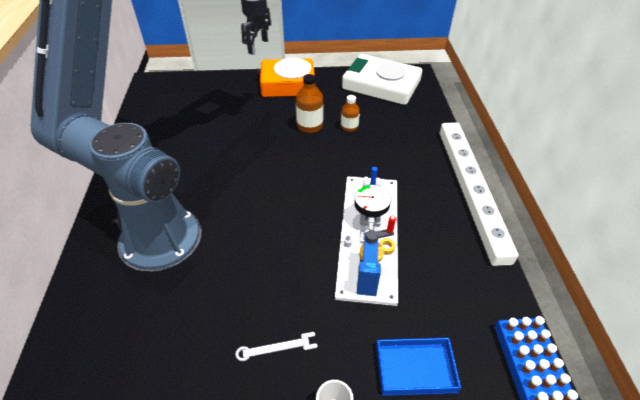

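```bash
cat >> h.py <<'E'
from scipy.spatial.transform import Rotation as R
def ray(s,u,v):
    K=s['intrinsics']; d=np.array([(u-K[0,2])/K[0,0],(v-K[1,2])/K[1,1],1.]); return R.from_quat(s['attitude']).apply(d)
def onz(s,u,v,z):
    d=ray(s,u,v); return s['eye']+d*(z-s['eye'][2])/d[2]
def proj(s,p):
    c=R.from_quat(s['attitude']).inv().apply(np.asarray(p)-s['eye']); K=s['intrinsics']; return K[0,0]*c[0]/c[2]+K[0,2],K[1,1]*c[1]/c[2]+K[1,2]
def crop(s,f,x0,y0,w,h,k):
    cv2.imwrite('pics/'+f,cv2.resize(s['img'][y0:y0+h,x0:x0+w,::-1],None,fx=k,fy=k,interpolation=cv2.INTER_CUBIC))
E
python3 - <<'E'
from h import *
s=snap('top'); crop(s,'t1.png',250,130,150,80,5)
t=snap('side'); crop(t,'s1.png',325,160,90,145,4)
for n,c in(('top',s),('side',t)):
    hsv=cv2.cvtColor(c['img'],cv2.COLOR_RGB2HSV)
    for nm,m in(('blue',cv2.inRange(hsv,(100,120,50),(130,255,255))),('red',cv2.inRange(hsv,(0,150,80),(8,255,255))|cv2.inRange(hsv,(172,150,80),(180,255,255)))):
        N,l,st,ce=cv2.connectedComponentsWithStats(m)
        for i in range(1,N):
            if st[i,4]>8: print(n,nm,st[i],ce[i])
E
```

```text
top blue [404  71  59  30 979] [430.68947906  87.96935649]
top blue [ 413  133   34   48 1588] [429.64357683 156.68513854]
top blue [280 157   4   5  17] [281.58823529 159.11764706]
top blue [350 168   3   9  13] [350.53846154 172.38461538]
top blue [358 169  28  16 284] [373.67605634 175.70422535]
side blue [ 132    0   55   45 1962] [159.84199796  21.34760449]
side blue [ 282    0  174   41 6590] [365.43717754  18.80409712]
side blue [370 166   9  19 112] [373.49107143 173.875     ]
side blue [357 233  24  63 947] [368.72650475 269.86061246]
side blue [ 494  317   79   83 2392] [527.0514214  360.42725753]
side blue [ 376  337   86   59 4494] [417.00445038 366.42768135]
side red [387 218   9  15  85] [390.62352941 225.09411765]
```

View pics/t1.png

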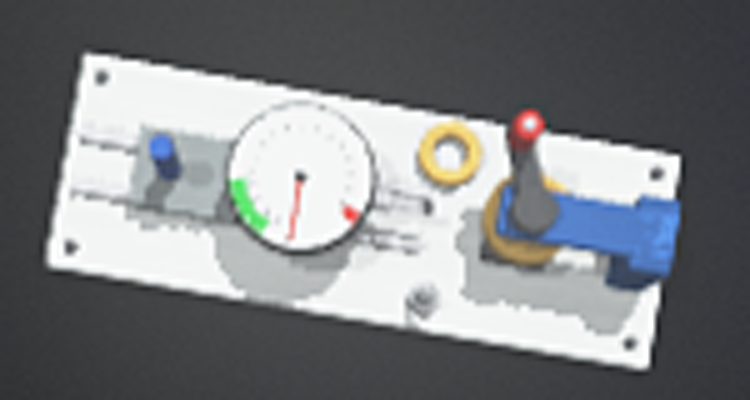

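View pics/s1.png

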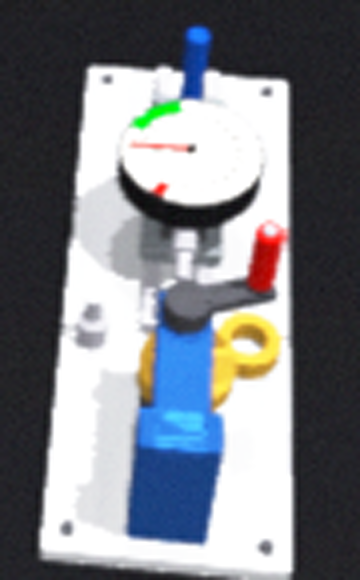

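Run:
```python
from h import *
S={n:snap(n) for n in('top','side')}
c=S['top']; g=c['img'][125:210,250:400].min(2); m=(c['img'][125:210,250:400].max(2)>110).astype(np.uint8)
cs,_=cv2.findContours(m,cv2.RETR_EXTERNAL,cv2.CHAIN_APPROX_NONE); k=max(cs,key=cv2.contourArea)
b=cv2.boxPoints(cv2.minAreaRect(k))+[250,125]
print(b); P=np.array([onz(c,u,v,.015) for u,v in b]); print(P.round(4)); print(np.linalg.norm(P-np.roll(P,1,0),axis=1))
# two-view triangulation
def tri(a,b):
    (s,u),(t,v)=a,b; d1,d2=ray(s,*u),ray(t,*v); A=np.c_[d1,-d2]; x=np.linalg.lstsq(A,t['eye']-s['eye'],rcond=None)[0]
    p,q=s['eye']+x[0]*d1,t['eye']+x[1]*d2; return ((p+q)/2).round(4),np.linalg.norm(p-q).round(4)
f=lambda x,y:(250+x/5-.4,130+y/5-.4); h=lambda x,y:(325+x/4-.4,160+y/4-.4)
T,D=S['top'],S['side']
print('posttop',onz(T,*f(160,146),.125),onz(D,*h(198,34),.125))
print('handletop',onz(T,*f(528,124),.183),onz(D,*h(266,228),.183))
print('hub',onz(T,*f(534,212),.136),onz(D,*h(186,300),.136))
print('dial',onz(T,*f(301,176),.105),onz(D,*h(191,148),.105))
```

```text
[[258.15127182 182.92263031]
 [266.18244553 136.34180069]
 [388.2101593  157.38105774]
 [380.1789856  203.96188354]]
[[ 0.5297  0.1923  0.015 ]
 [ 0.6923  0.1655  0.015 ]
 [ 0.617  -0.2576  0.015 ]
 [ 0.4549 -0.2262  0.015 ]]
[0.42513635 0.16474963 0.42968682 0.16509217]
posttop [0.59215211 0.10406117 0.125     ] [0.58976904 0.10383153 0.125     ]
handletop [ 0.59382062 -0.12356699  0.183     ] [ 0.59012494 -0.12172501  0.183     ]
hub [ 0.54714266 -0.13188139  0.136     ] [ 0.54591805 -0.13440016  0.136     ]
dial [0.57608311 0.01473356 0.105     ] [0.573814  0.0161477 0.105    ]
```

Request:
jog_arm:
  motion:
    - [0,0,4,0,0]
    - [0,0,4,0,0]
    - [0,0,4,0,0]
    - [2,-2.8,0,-6,0]
    - [2,-2.8,0,-6,0]
    - [2,-2.8,0,-6,0]
    - [2,-2.8,0,-6,0]
    - [2,-2.8,0,-6,0]
    - [2,-2.8,0,-6,0]
    - [2,-2.8,0,-6,0]
  squeeze: 40

```text
t: 1.13
tcp_pos: [0.4138, 0.3612, 0.3229]
tool_rot: [0.568, 0.823, 0.002, -0.002]
force: [0.6, 1.3, 0.0]
finger_gap: 1.003
```

Request:
jog_arm:
  motion:
    - [2.2,-3.2,0,-6,0]
    - [2.2,-3.2,0,-6,0]
    - [2.2,-3.2,0,-6,0]
    - [2.2,-3.2,-1,-6,0]
    - [2.2,-3.2,-2,-5,0]
    - [2.2,-3.2,-2,-2,0]
    - [2.2,-3.2,-2,0,0]
    - [2.0,-3.0,-2,0,0]
    - [0,0,0,0,0]

```text
t: 1.88
tcp_pos: [0.5924, 0.0978, 0.2381]
tool_rot: [0.779, 0.626, 0.008, 0.003]
force: [0.2, 0.4, 0.9]
finger_gap: 0.999
```

```bash
cat >> h.py <<'E'
def tool():
    s=sense(); y=R.from_quat(s['tool_rot']).apply([0,1,0]); print(round(s['t'],2),s['tcp_pos'].round(4),'yaw_y',np.degrees(np.arctan2(y[1],y[0])).round(2),s['force'].round(2),round(s['finger_gap'],3)); return s
E
python3 -c "
from h import *
tool()"
```

```text
1.88 [0.5924 0.0978 0.2381] yaw_y -12.42 [0.21 0.42 0.91] 0.999
```

Request:
jog_arm:
  motion:
    - [-0.1,0.6,-3,2,0]
    - [0,0,-3.5,0,0]
    - [0,0,-3.5,0,0]
    - [0,0,-3,0,0]
    - [0,0,-2,0,0]
    - [0,0,0,0,0]

```text
t: 2.38
tcp_pos: [0.5944, 0.1007, 0.0844]
tool_rot: [0.77, 0.638, 0.011, 0.005]
force: [-0.0, -0.3, -0.1]
finger_gap: 1.002
```

```bash
python3 -c "
from h import *
tool()
s=snap('top'); crop(s,'t2.png',250,130,150,80,5)
t=snap('side'); crop(t,'s2.png',325,140,90,145,4)"
```

```text
2.38 [0.5944 0.1007 0.0844] yaw_y -10.77 [-0.05 -0.33 -0.1 ] 1.002
```

View pics/t2.png

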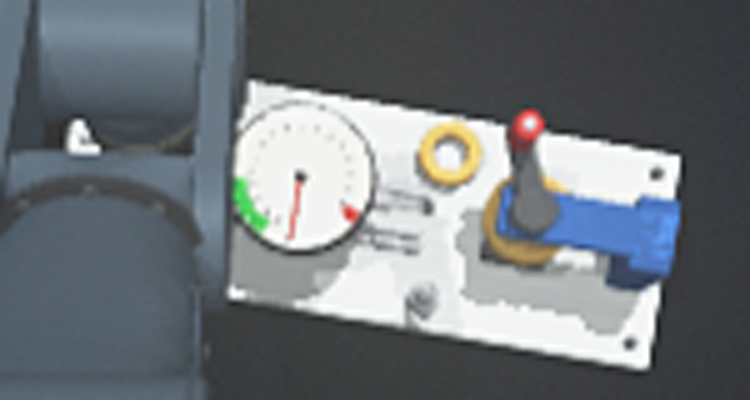

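View pics/s2.png

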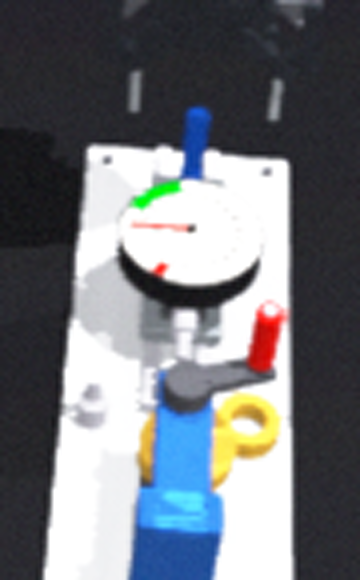

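```bash
python3 -c "
from h import *
t=snap('side')
for p in [(.5944,.1007,.097),(.5944,.1007,.084),(.591,.104,.125),(.591,.104,.045)]:
  u,v=proj(t,p); print(p,(u-324.6)*4,(v-139.6)*4)"
```

```text
(0.5944, 0.1007, 0.097) 201.57208647009043 146.22215244347183
(0.5944, 0.1007, 0.084) 199.84779614776176 159.53547931276808
(0.591, 0.104, 0.125) 199.74129544614243 113.75515008970422
(0.591, 0.104, 0.045) 189.47027010960687 195.20775248401037
```

Request:
jog_arm:
  motion:
    - [-0.3,0.3,-0.2,0,0]
    - [0,0,0,0,100]
    - [0,0,0,0,200]
    - [0,0,0,0,255]
    - [0,0,0,0,255]
    - [0,0,0,0,255]
    - [0,0,0,0,255]
  squeeze: 40

```text
t: 3.12
tcp_pos: [0.6017, 0.1049, 0.0969]
tool_rot: [0.77, 0.638, 0.022, 0.014]
force: [-0.0, 0.1, -0.3]
finger_gap: 0.142
```

```bash
python3 -c "
from h import *
tool()
t=snap('side'); crop(t,'s3.png',325,140,90,145,4)"
```

```text
3.12 [0.6017 0.1049 0.0969] yaw_y -10.7 [-0.03  0.1  -0.26] 0.142
```

View pics/s3.png

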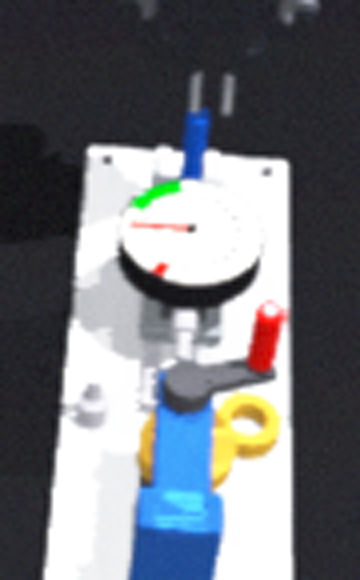

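```bash
python3 -c "
from h import *
print(sense()['q'].round(3), sense()['qd'].round(3))
tool()
t=snap('side'); im=t['img'][110:200,340:420].astype(float); im=np.clip(255*(im/255)**.5,0,255).astype(np.uint8)
cv2.imwrite('pics/s4.png',cv2.resize(im[:,:,::-1],None,fx=6,fy=6,interpolation=cv2.INTER_CUBIC))
d=t['depth']
K=t['intrinsics']
for v in range(150,176,2):
  row=[]
  for u in range(366,386,2):
    z=d[v,u]; c=np.array([(u-K[0,2])/K[0,0]*z,(v-K[1,2])/K[1,1]*z,z]); p=R.from_quat(t['attitude']).apply(c)+t['eye']; row.append('%.2f,%.2f,%.2f'%tuple(p))
  print(v,' '.join(row))
"
```

```text
[-0.014  0.617  1.603  0.008  0.871  0.168] [-0.003  0.002  0.002  0.     0.    -0.001]
3.17 [0.6017 0.1049 0.0969] yaw_y -10.7 [0.19 0.18 0.82] 0.056
150 0.56,0.10,0.20 0.57,0.11,0.19 0.57,0.11,0.19 0.58,0.09,0.20 0.58,0.09,0.20 0.59,0.09,0.20 0.65,0.32,-0.00 0.65,0.32,0.00 0.60,0.08,0.21 0.61,0.09,0.20
152 0.56,0.10,0.19 0.57,0.09,0.19 0.57,0.10,0.19 0.58,0.09,0.19 0.58,0.09,0.19 0.59,0.09,0.19 0.64,0.31,0.00 0.65,0.31,0.00 0.60,0.09,0.20 0.61,0.09,0.20
154 0.56,0.10,0.18 0.57,0.10,0.18 0.57,0.10,0.18 0.58,0.10,0.18 0.58,0.09,0.19 0.59,0.10,0.18 0.64,0.30,0.00 0.60,0.10,0.18 0.60,0.09,0.19 0.61,0.09,0.19
156 0.60,0.29,0.00 0.57,0.10,0.18 0.62,0.29,0.00 0.58,0.10,0.17 0.58,0.09,0.18 0.59,0.09,0.18 0.64,0.29,0.00 0.60,0.09,0.18 0.60,0.09,0.18 0.61,0.09,0.18
158 0.60,0.28,0.00 0.61,0.28,0.00 0.61,0.28,0.00 0.62,0.28,0.00 0.58,0.09,0.17 0.59,0.09,0.17 0.64,0.28,0.00 0.60,0.10,0.17 0.60,0.09,0.17 0.61,0.09,0.17
160 0.60,0.27,0.00 0.61,0.28,-0.00 0.61,0.27,0.00 0.62,0.28,-0.00 0.59,0.10,0.16 0.59,0.10,0.16 0.64,0.27,0.00 0.60,0.09,0.16 0.61,0.10,0.16 0.61,0.09,0.16
162 0.60,0.26,0.00 0.6
[... 370 characters left out ...]
 0.59,0.10,0.14 0.63,0.24,0.00 0.60,0.09,0.14 0.61,0.10,0.14 0.65,0.24,-0.00
168 0.60,0.24,-0.00 0.60,0.24,0.00 0.61,0.23,0.00 0.58,0.10,0.13 0.59,0.10,0.13 0.60,0.10,0.12 0.63,0.23,0.00 0.60,0.10,0.13 0.65,0.23,0.00 0.65,0.23,0.00
170 0.59,0.23,-0.00 0.60,0.23,0.00 0.61,0.22,0.00 0.58,0.10,0.12 0.59,0.10,0.12 0.59,0.10,0.12 0.63,0.23,-0.00 0.64,0.22,0.00 0.64,0.22,0.00 0.65,0.23,-0.00
172 0.59,0.22,0.00 0.60,0.22,0.00 0.61,0.22,0.00 0.58,0.10,0.12 0.59,0.10,0.12 0.59,0.09,0.12 0.63,0.22,-0.00 0.64,0.21,0.00 0.64,0.22,0.00 0.38,-0.77,0.96
174 0.59,0.21,0.00 0.60,0.21,0.00 0.60,0.21,-0.00 0.58,0.10,0.11 0.59,0.10,0.11 0.60,0.10,0.11 0.63,0.21,0.00 0.64,0.21,-0.00 0.64,0.20,0.01 0.65,0.21,0.00
```

View pics/s4.png

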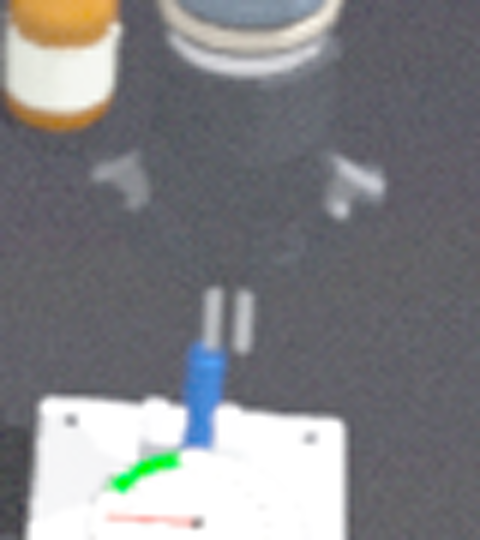

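Request:
jog_arm:
  motion:
    - [0,0,3,0,255]
    - [0,0,3,0,255]
    - [0,0,0,0,255]
    - [0,0,0,0,255]

```text
t: 3.55
tcp_pos: [0.5994, 0.1045, 0.1562]
tool_rot: [0.77, 0.638, 0.019, 0.012]
force: [-1.0, -0.3, -0.8]
finger_gap: -0.001
```

```bash
python3 -c "
from h import *
tool()
t=snap('side'); im=t['img'][90:190,325:425].astype(float); im=np.clip(255*(im/255)**.4,0,255).astype(np.uint8)
cv2.imwrite('pics/s5.png',cv2.resize(im[:,:,::-1],None,fx=6,fy=6,interpolation=cv2.INTER_CUBIC))
d=t['depth'];K=t['intrinsics']
v,u=np.mgrid[90:190,325:425]; z=d[90:190,325:425]
c=np.stack([(u-K[0,2])/K[0,0]*z,(v-K[1,2])/K[1,1]*z,z],-1).reshape(-1,3)
p=R.from_quat(t['attitude']).apply(c)+t['eye']
m=(p[:,2]>.128)&(p[:,2]<.25)&(abs(p[:,1]-.1)<.08)&(abs(p[:,0]-.6)<.07)
q=p[m]
for a in np.arange(.12,.25,.01):
  w=q[(q[:,2]>=a)&(q[:,2]<a+.01)]
  if len(w): print(a.round(3),len(w),w[:,:2].min(0).round(3),w[:,:2].max(0).round(3),np.median(w,0).round(3))
"
```

```text
3.55 [0.5994 0.1045 0.1562] yaw_y -10.72 [-1.   -0.25 -0.76] -0.001
0.12 1 [0.588 0.097] [0.588 0.097] [0.588 0.097 0.128]
0.19 17 [0.585 0.092] [0.606 0.103] [0.594 0.096 0.197]
0.2 27 [0.584 0.093] [0.607 0.103] [0.594 0.095 0.206]
0.21 30 [0.583 0.092] [0.607 0.102] [0.593 0.096 0.215]
0.22 30 [0.58  0.091] [0.608 0.116] [0.595 0.096 0.225]
0.23 50 [0.56  0.087] [0.622 0.11 ] [0.595 0.094 0.237]
0.24 126 [0.554 0.085] [0.626 0.124] [0.59  0.097 0.245]
```

View pics/s5.png

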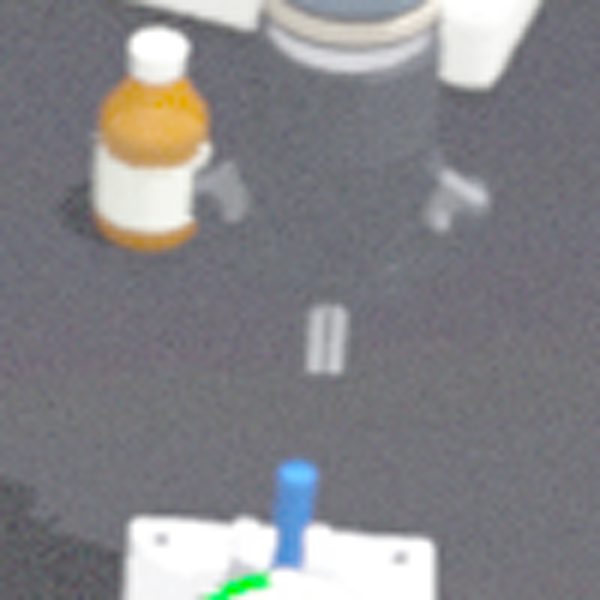

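```bash
python3 -c "
from h import *
s=tool()
print(R.from_quat(s['tool_rot']).as_matrix().round(3))
t=snap('side')
for (a,b) in [(326,375),(326,305),(326,290)]:
  u,v=325+a/6-.4,90+b/6-.4; d=ray(t,u,v)
  for y in(.06,.092,.1): print(a,b,(t['eye']+d*(y-t['eye'][1])/d[1]).round(4))
T=snap('top','t5.png')
"
```

```text
3.6 [0.6001 0.1046 0.1565] yaw_y -10.72 [0.2  0.53 0.39] 0.001
[[ 0.185  0.982  0.046]
 [ 0.983 -0.186  0.006]
 [ 0.014  0.044 -0.999]]
326 375 [0.5866 0.06   0.2211]
326 375 [0.5945 0.092  0.1929]
326 375 [0.5964 0.1    0.1858]
326 305 [0.5828 0.06   0.259 ]
326 305 [0.5905 0.092  0.2323]
326 305 [0.5924 0.1    0.2256]
326 290 [0.582  0.06   0.2669]
326 290 [0.5897 0.092  0.2405]
326 290 [0.5916 0.1    0.2338]
```

View pics/t5.png

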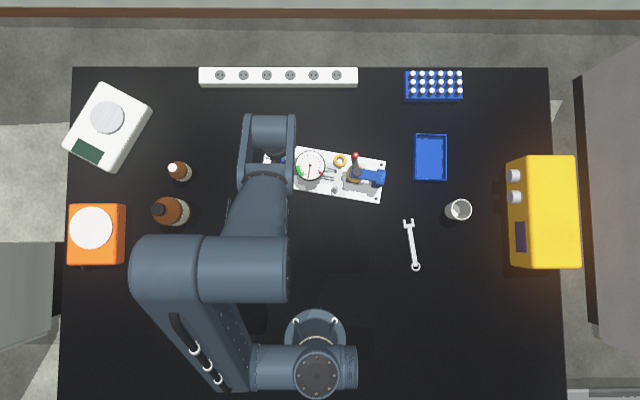

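Request:
jog_arm:
  motion:
    - [-0.4,0,0,0,0]
    - [0,0,0,0,0]
    - [0,0,0,0,0]
    - [0,0,-3,0,0]
    - [0,0,-3,0,0]

```text
t: 4.12
tcp_pos: [0.5973, 0.1046, 0.0961]
tool_rot: [0.77, 0.638, 0.021, 0.014]
force: [0.1, -0.1, 0.1]
finger_gap: 0.713
```

```bash
python3 -c "
from h import *
tool()
t=snap('side'); im=t['img'][90:190,325:425].astype(float); im=np.clip(255*(im/255)**.4,0,255).astype(np.uint8)
cv2.imwrite('pics/s6.png',cv2.resize(im[:,:,::-1],None,fx=6,fy=6,interpolation=cv2.INTER_CUBIC))"
```

```text
4.12 [0.5973 0.1046 0.0961] yaw_y -10.72 [ 0.07 -0.12  0.14] 0.713
```

View pics/s6.png

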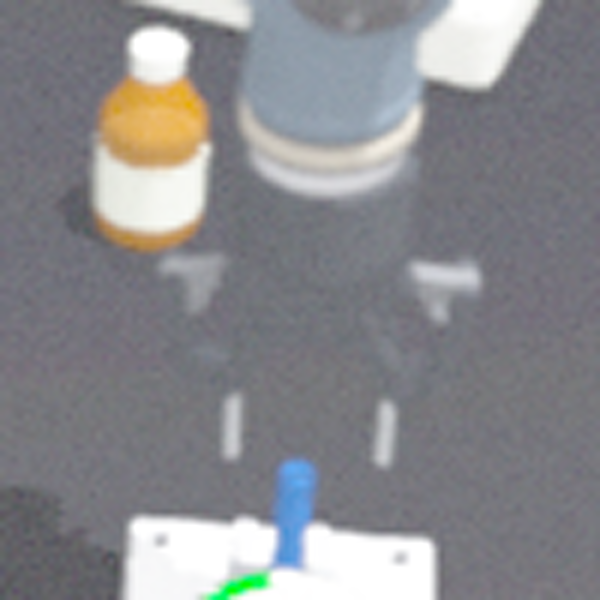

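Request:
jog_arm:
  motion:
    - [-0.4,0,0,0,0]
    - [0,0,-2.5,0,0]
    - [0,0,-2.3,0,0]
    - [0,0,0,0,0]

```text
t: 4.5
tcp_pos: [0.5878, 0.1046, 0.0409]
tool_rot: [0.77, 0.638, 0.016, 0.009]
force: [-0.2, -0.5, 0.2]
finger_gap: 0.998
```

```bash
cat >> h.py <<'E'
def look(f,x0=325,y0=110,w=100,h=100,k=6,cam='side'):
    t=snap(cam); im=t['img'][y0:y0+h,x0:x0+w].astype(float); im=np.clip(255*(im/255)**.4,0,255).astype(np.uint8)
    cv2.imwrite('pics/'+f,cv2.resize(im[:,:,::-1],None,fx=k,fy=k,interpolation=cv2.INTER_CUBIC)); return t
E
python3 -c "
from h import *
tool();look('s7.png')"
```

```text
4.5 [0.5878 0.1046 0.0409] yaw_y -10.73 [-0.19 -0.52  0.23] 0.998
```

View pics/s7.png

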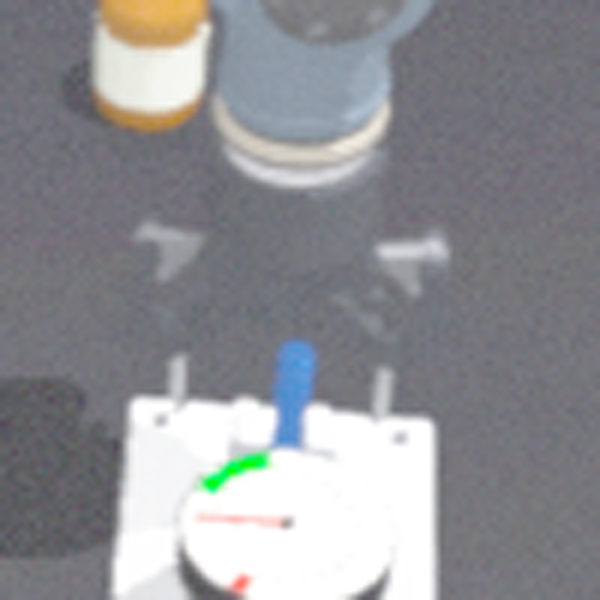

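Request:
jog_arm:
  motion:
    - [0.4,0,0.6,0,0]
    - [0,0,0,0,120]
    - [0,0,0,0,200]
    - [0,0,0,0,255]
    - [0,0,0,0,255]
    - [0,0,0,0,255]
    - [0,0,0,0,255]
    - [0,0,0,0,255]

```text
t: 5.22
tcp_pos: [0.5942, 0.1056, 0.0581]
tool_rot: [0.77, 0.638, 0.019, 0.011]
force: [8.6, -1.5, -7.4]
finger_gap: 0.175
```

```bash
python3 -c "
from h import *
tool();look('s8.png')"
```

```text
5.22 [0.5942 0.1056 0.0581] yaw_y -10.74 [ 8.65 -1.52 -7.4 ] 0.175
```

View pics/s8.png

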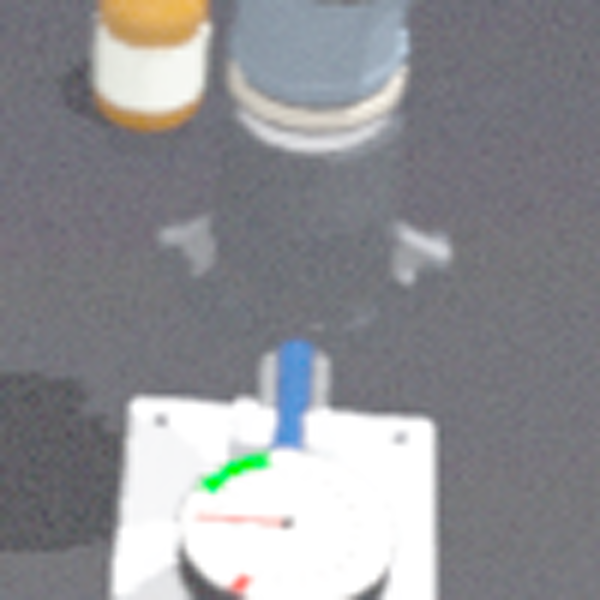

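Request:
jog_arm:
  motion:
    - [-0.09,-0.5,0,0,255]
    - [-0.09,-0.5,0,0,255]
    - [-0.09,-0.5,0,0,255]
    - [-0.09,-0.5,0,0,255]
    - [0,0,0,0,255]

```text
t: 5.68
tcp_pos: [0.5921, 0.0939, 0.0581]
tool_rot: [0.771, 0.637, 0.024, 0.006]
force: [0.3, -6.3, 1.2]
finger_gap: 0.179
```

```bash
python3 -c "
from h import *
tool();look('s9.png',325,130)"
```

```text
5.68 [0.5921 0.0939 0.0581] yaw_y -10.9 [ 0.3  -6.34  1.21] 0.179
```

View pics/s9.png

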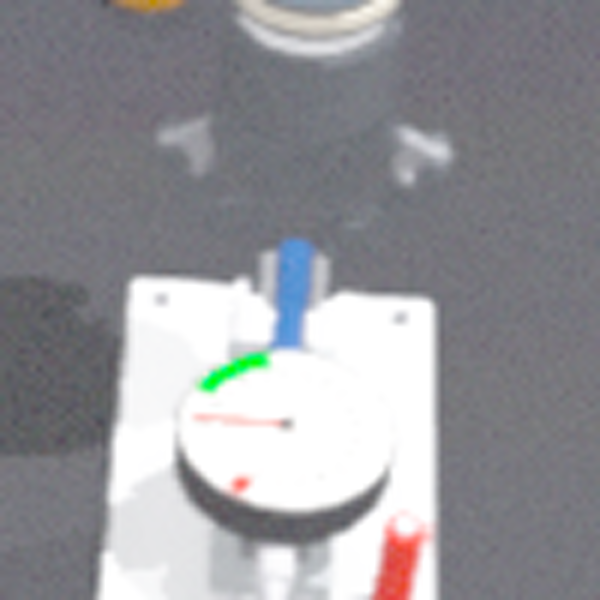

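```bash
cat >> h.py <<'E'
YJ=np.array([.179,.984]); XJ=np.array([.984,-.179])
def needle(t,moved):
    """moved: mm of carriage travel; prints angle"""
    c=np.array([.5742,.0161])-YJ*moved/1000
    v,u=np.mgrid[0:400,0:640]; v=v.ravel();u=u.ravel()
    K=t['intrinsics']; d=R.from_quat(t['attitude']).apply(np.c_[(u-K[0,2])/K[0,0],(v-K[1,2])/K[1,1],np.ones(len(u))])
    p=t['eye']+d*((.105-t['eye'][2])/d[:,2])[:,None]
    q=p[:,:2]-c; r=np.hypot(*q.T)
    im=t['img'].reshape(-1,3).astype(float); red=im[:,0]-im[:,1:].max(1)
    m=(r>.008)&(r<.036)&(red>15)
    jx=q@XJ; jy=q@YJ
    a=np.arctan2(jy,-jx)%(2*np.pi)   # clockwise from -x
    ex=(abs(a-5.25)<.3)&(r>.026)
    m&=~ex
    if m.sum()==0: print('no needle'); return
    w=red[m]; b=np.angle((w*np.exp(1j*a[m])).sum()); print('needle',round(b,3),'n',m.sum(),'spread',abs((w*np.exp(1j*a[m])).sum()/w.sum()).round(3)); return b
E
python3 -c "
from h import *
t=snap('side')
for m in(8,11,12,14): needle(t,m)
needle(snap('top'),12)"
```

```text
needle -0.276 n 20 spread 0.985
needle -0.118 n 19 spread 0.996
needle -0.068 n 19 spread 0.997
needle 0.033 n 19 spread 0.998
needle -0.087 n 12 spread 0.998
```

Request:
jog_arm:
  motion:
    - [-0.09,-0.5,0,0,255]
    - [-0.09,-0.5,0,0,255]
    - [-0.09,-0.5,0,0,255]
    - [0,0,0,0,255]

```text
t: 6.17
tcp_pos: [0.5905, 0.0843, 0.0582]
tool_rot: [0.771, 0.636, 0.027, 0.003]
force: [0.5, -6.0, 1.7]
finger_gap: 0.178
```

```bash
python3 -c "
from h import *
s=tool();t=look('s10.png',325,150)
needle(t,np.dot(np.array([.5942,.1056])-s['tcp_pos'][:2],YJ)*1000)"
```

```text
6.17 [0.5905 0.0843 0.0582] yaw_y -11.0 [ 0.49 -6.    1.66] 0.178
needle -0.102 n 18 spread 0.995
```

View pics/s10.png

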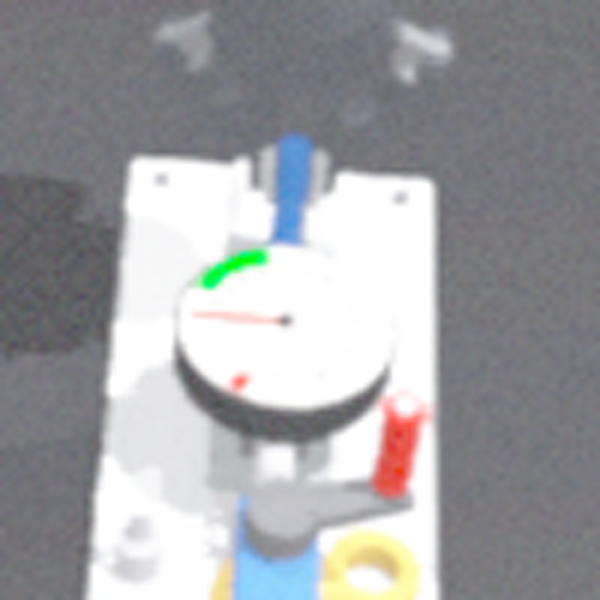

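Request:
jog_arm:
  motion:
    - [-0.07,-0.4,0,0,255]
    - [-0.07,-0.4,0,0,255]
    - [0,0,0,0,255]

```text
t: 6.47
tcp_pos: [0.5897, 0.0795, 0.0582]
tool_rot: [0.771, 0.636, 0.029, 0.002]
force: [1.7, -4.3, 1.1]
finger_gap: 0.174
```

```bash
cat >> h.py <<'E'
def st(off=-1.5):
    s=tool(); t=snap('side'); T=snap('top'); m=np.dot(np.array([.5942,.1056])-s['tcp_pos'][:2],YJ)*1000+off; print('moved',m.round(1)); needle(t,m); needle(T,m)
E
python3 -c "
from h import *
st()"
```

```text
6.47 [0.5897 0.0795 0.0582] yaw_y -11.0 [ 1.66 -4.35  1.07] 0.174
moved 25.0
needle -0.2 n 17 spread 0.993
needle -0.234 n 14 spread 0.989
```

```bash
cat >> h.py <<'E'
def needle2(t,moved):
    c=np.array([.5742,.0161])-YJ*moved/1000
    v,u=np.mgrid[0:400,0:640]; v=v.ravel();u=u.ravel()
    K=t['intrinsics']; d=R.from_quat(t['attitude']).apply(np.c_[(u-K[0,2])/K[0,0],(v-K[1,2])/K[1,1],np.ones(len(u))])
    p=t['eye']+d*((.105-t['eye'][2])/d[:,2])[:,None]
    q=p[:,:2]-c; r=np.hypot(*q.T); im=t['img'].reshape(-1,3).astype(float); red=im[:,0]-im[:,1:].max(1)
    jx=q@XJ; jy=q@YJ; a=np.arctan2(jy,-jx)%(2*np.pi)
    m=(r<.038)&(red>15)&~((abs(a-5.25)<.35)&(r>.024))
    w=red[m]; X=np.c_[-jx,jy][m]; mu=(w[:,None]*X).sum(0)/w.sum(); C=((X-mu)*w[:,None]).T@(X-mu); e=np.linalg.eigh(C)[1][:,1]
    if e@mu<0:e=-e
    off=mu-e*(e@mu)
    print('line needle',np.arctan2(e[1],e[0]).round(3)%(2*np.pi),'centre miss mm',(off*1000).round(1),'n',m.sum())
def st(off=1.5):
    s=tool(); t=snap('side'); T=snap('top'); m=np.dot(np.array([.5942,.1056])-s['tcp_pos'][:2],YJ)*1000+off; print('moved',m.round(1)); needle2(t,m); needle2(T,m); return t
E
python3 -c "
from h import *
st()"
```

```text
6.57 [0.5897 0.0794 0.0582] yaw_y -11.02 [1.56 0.57 0.45] 0.18
moved 28.1
line needle 6.2731853071795864 centre miss mm [-0.  -0.3] n 23
line needle 6.280185307179586 centre miss mm [-0.  -0.8] n 18
```

Request:
jog_arm:
  motion:
    - [-0.07,-0.4,0,0,255]
    - [0,0,0,0,255]

```text
t: 6.83
tcp_pos: [0.5891, 0.0767, 0.0582]
tool_rot: [0.771, 0.636, 0.03, 0.001]
force: [1.2, -6.1, 1.7]
finger_gap: 0.18
```

```bash
python3 -c "
from h import *
st()"
```

```text
6.83 [0.5891 0.0767 0.0582] yaw_y -11.05 [ 1.25 -6.12  1.74] 0.18
moved 30.8
line needle 6.265185307179586 centre miss mm [-0.  -0.3] n 23
line needle 6.2811853071795865 centre miss mm [-0.  -0.7] n 17
```

Request:
jog_arm:
  motion:
    - [-0.07,-0.4,0,0,255]
    - [0,0,0,0,255]

```text
t: 7.1
tcp_pos: [0.5887, 0.0741, 0.0582]
tool_rot: [0.771, 0.636, 0.031, 0.001]
force: [1.0, -4.8, 1.3]
finger_gap: 0.184
```

```bash
python3 -c "
from h import *
st()"
```

```text
7.1 [0.5887 0.0741 0.0582] yaw_y -11.09 [ 0.96 -4.79  1.33] 0.184
moved 33.5
line needle 0.26 centre miss mm [ 0.  -0.1] n 21
line needle 0.271 centre miss mm [ 0.  -0.1] n 18
```

Request:
jog_arm:
  motion:
    - [-0.06,-0.33,0,0,255]
    - [0,0,0,0,255]

```text
t: 7.37
tcp_pos: [0.5884, 0.0726, 0.0582]
tool_rot: [0.772, 0.635, 0.032, -0.0]
force: [0.5, -5.7, 1.2]
finger_gap: 0.181
```

```bash
python3 -c "
from h import *
st()"
```

```text
7.37 [0.5884 0.0726 0.0582] yaw_y -11.15 [ 0.48 -5.73  1.17] 0.181
moved 35.0
line needle 0.781 centre miss mm [ 0.5 -0.5] n 20
line needle 0.773 centre miss mm [-0.9  0.9] n 17
```

Request:
jog_arm:
  motion:
    - [0,0,0,0,0]
    - [0,0,0,0,0]
    - [0,0,0,0,0]
    - [0,0,0,0,0]
    - [0,0,0,0,0]
    - [0,0,0,0,0]

```text
t: 7.97
tcp_pos: [0.5902, 0.0729, 0.0589]
tool_rot: [0.774, 0.632, 0.036, 0.001]
force: [-0.4, -0.1, 0.4]
finger_gap: 0.993
```

```bash
python3 -c "
from h import *
st();look('s11.png',325,150)"
```

```text
7.97 [0.5902 0.0729 0.0589] yaw_y -11.63 [-0.43 -0.13  0.41] 0.993
moved 34.4
line needle 0.767 centre miss mm [ 0.9 -1. ] n 25
line needle 0.759 centre miss mm [-0.4  0.4] n 17
```

View pics/s11.png

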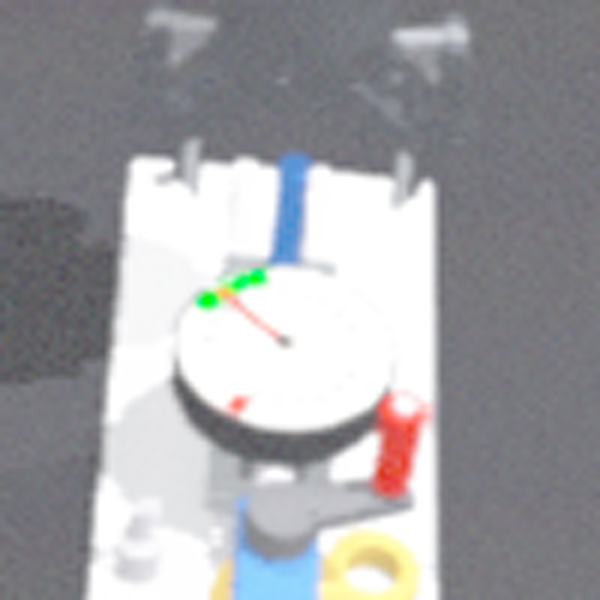

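Request:
jog_arm:
  motion:
    - [0,0,3.5,0,0]
    - [0,0,4,0,0]
    - [0,0,4,0,0]
    - [0,0,4,0,0]
    - [0,-2,3,0,0]
    - [0,-4,0,0,0]
    - [0,-4,0,0,0]
    - [0,-4,0,0,0]
    - [0,-4,0,0,0]
    - [0,-1,0,0,0]
  squeeze: 20

```text
t: 8.95
tcp_pos: [0.5864, -0.1197, 0.2535]
tool_rot: [0.771, 0.636, 0.035, 0.002]
force: [0.5, -0.6, -0.4]
finger_gap: 1.0
```

```bash
python3 -c "
from h import *
tool();t=snap('side','a12.png')"
```

```text
8.95 [ 0.5864 -0.1197  0.2535] yaw_y -11.03 [ 0.51 -0.58 -0.37] 1.0
```

View pics/a12.png

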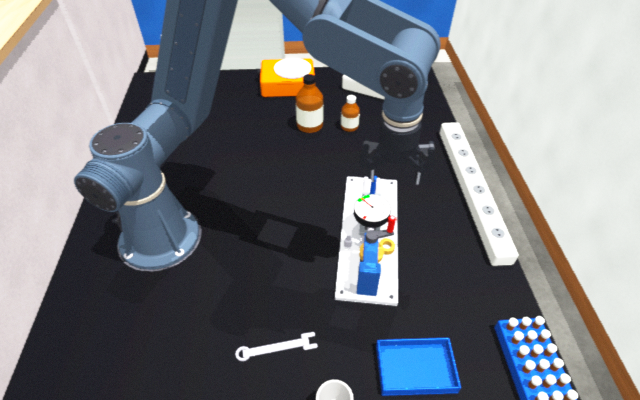

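```bash
python3 -c "
from h import *
t=look('s12.png',340,120,100,100,6)
for z in(.2535,.29,.30): print(proj(t,(.5864,-.1197,z)))
print(proj(t,(.591,-.1227,.183)),proj(t,(.591,-.1227,.3)))
needle2(t,34.4);needle2(snap('top'),34.4)
v,u=np.mgrid[130:190,355:430]; z=t['depth'][130:190,355:430];K=t['intrinsics']
p=R.from_quat(t['attitude']).apply(np.stack([(u-K[0,2])/K[0,0]*z,(v-K[1,2])/K[1,1]*z,z],-1).reshape(-1,3))+t['eye']
q=p[(abs(p[:,1]+.12)<.06)&(p[:,2]>.22)&(p[:,2]<.34)]
for a in np.arange(.25,.34,.01):
  w=q[(q[:,2]>=a)&(q[:,2]<a+.01)]
  if len(w): print(a.round(3),len(w),w[:,:2].min(0).round(3),w[:,:2].max(0).round(3),np.median(w,0).round(3))
"
```

```text
(np.float64(393.1152827708248), np.float64(194.9922603682624))
(np.float64(395.2273205323383), np.float64(183.2010344114713))
(np.float64(395.8270945806312), np.float64(179.8525756597806))
(np.float64(391.5496882326892), np.float64(216.90219817136844)) (np.float64(398.24170151169864), np.float64(180.7540827942902))
line needle 0.769 centre miss mm [ 1.  -1.1] n 20
line needle 0.757 centre miss mm [-0.3  0.4] n 19
0.3 25 [ 0.527 -0.141] [ 0.628 -0.117] [ 0.537 -0.123  0.306]
0.31 48 [ 0.526 -0.143] [ 0.636 -0.117] [ 0.538 -0.126  0.315]
0.32 53 [ 0.525 -0.144] [ 0.635 -0.117] [ 0.623 -0.128  0.324]
0.33 40 [ 0.52  -0.144] [ 0.635 -0.118] [ 0.622 -0.139  0.335]
```

View pics/s12.png

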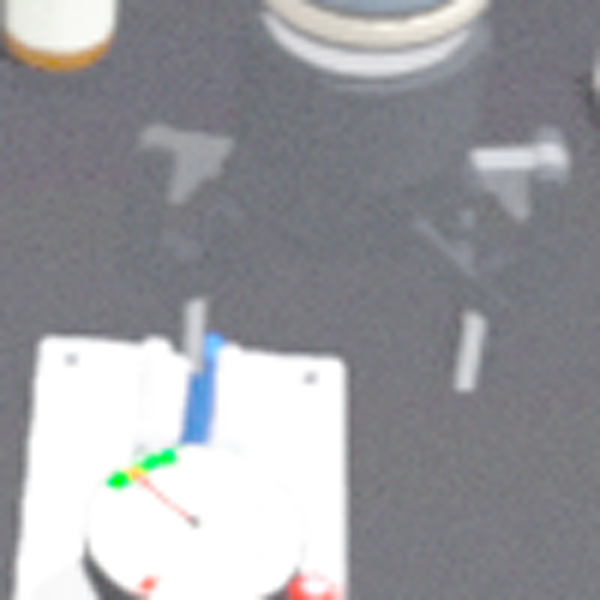

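Request:
jog_arm:
  motion:
    - [1,-0.3,0,0,0]
    - [0,0,-3,0,0]
    - [0,0,-3,0,0]
    - [0,0,-3,0,0]
    - [0,0,-2,0,0]
    - [0,0,0,0,0]

```text
t: 9.6
tcp_pos: [0.5959, -0.1046, 0.141]
tool_rot: [0.767, 0.64, 0.038, -0.002]
force: [0.4, 0.4, -0.5]
finger_gap: 1.003
```

```bash
python3 -c "
from h import *
tool();t=look('s13.png',340,140,100,100,6)
"
```

```text
9.6 [ 0.5959 -0.1046  0.141 ] yaw_y -10.37 [ 0.38  0.37 -0.49] 1.003
```

View pics/s13.png

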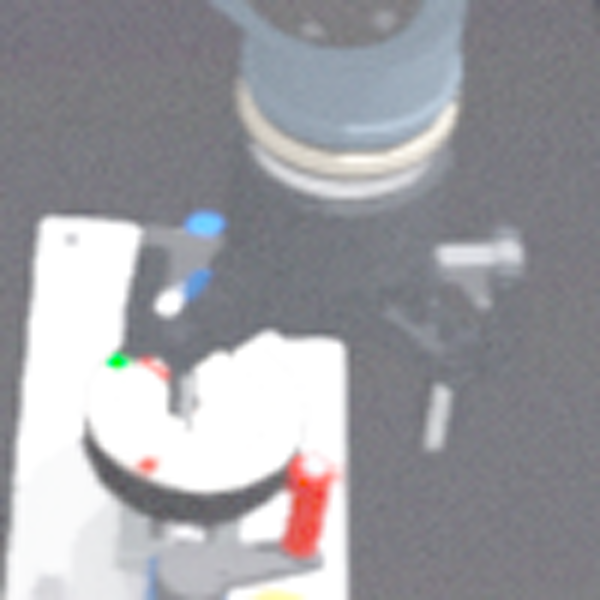

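Request:
jog_arm:
  motion:
    - [0,-1.8,0.1,0,0]
    - [0,0,0,0,0]

```text
t: 9.82
tcp_pos: [0.5975, -0.1192, 0.1449]
tool_rot: [0.765, 0.642, 0.039, -0.001]
force: [0.0, 0.9, 0.2]
finger_gap: 0.998
```

```bash
python3 -c "
from h import *
tool();t=look('s14.png',340,140,100,100,6)
"
```

```text
9.82 [ 0.5975 -0.1192  0.1449] yaw_y -10.07 [0.01 0.89 0.15] 0.998
```

View pics/s14.png

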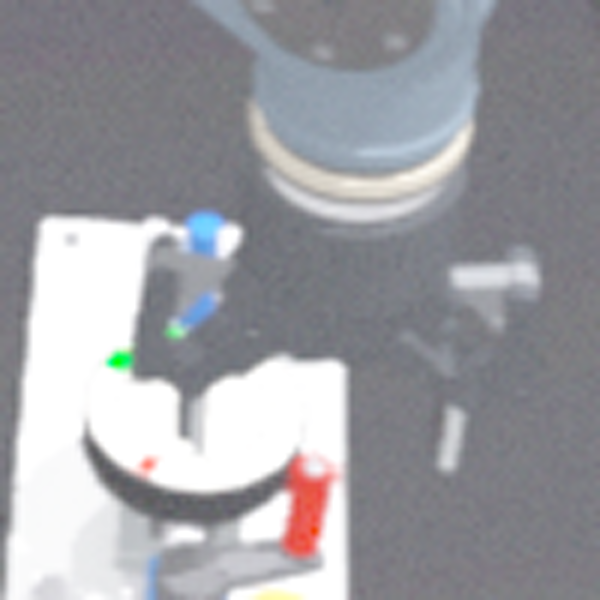

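Request:
jog_arm:
  motion:
    - [-0.2,-0.3,-1.2,0,0]
    - [0,0,-1.2,0,0]
    - [0,0,-0.8,0,0]
    - [0,0,0,0,0]

```text
t: 10.2
tcp_pos: [0.5993, -0.1174, 0.1191]
tool_rot: [0.764, 0.643, 0.043, 0.003]
force: [-0.7, -0.8, 0.1]
finger_gap: 0.998
```

```bash
python3 -c "
from h import *
tool();t=look('s15.png',340,160,100,100,6)
"
```

```text
10.2 [ 0.5993 -0.1174  0.1191] yaw_y -9.93 [-0.72 -0.76  0.13] 0.998
```

View pics/s15.png

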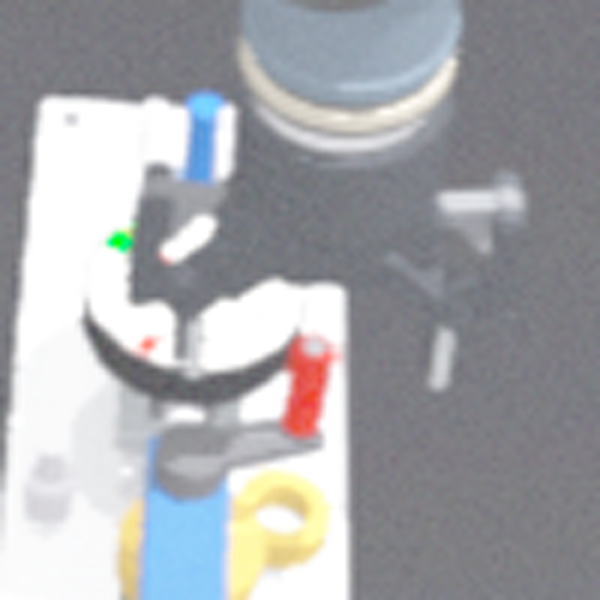

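Request:
jog_arm:
  motion:
    - [-0.5,-0.6,-0.8,0,0]
    - [0,0,0,0,100]
    - [0,0,0,0,200]
    - [0,0,0,0,255]
    - [0,0,0,0,255]
    - [0,0,0,0,255]
    - [0,0,0,0,255]
  squeeze: 25

```text
t: 10.83
tcp_pos: [0.5967, -0.1241, 0.1147]
tool_rot: [0.764, 0.644, 0.045, 0.006]
force: [2.7, 0.6, -1.5]
finger_gap: 0.209
```

```bash
python3 -c "
from h import *
tool();t=look('s16.png',340,160,100,100,6)
needle2(t,34.4);needle2(snap('top','t16.png'),34.4)
"
```

```text
10.83 [ 0.5967 -0.1241  0.1147] yaw_y -9.91 [ 2.71  0.58 -1.47] 0.209
line needle 0.749 centre miss mm [ 0.1 -0.1] n 6
line needle 0.762 centre miss mm [-0.3  0.3] n 18
```

View pics/s16.png

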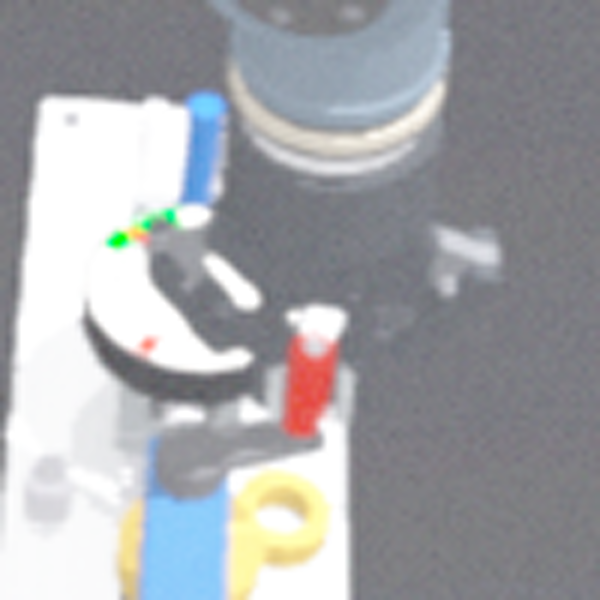

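View pics/t16.png

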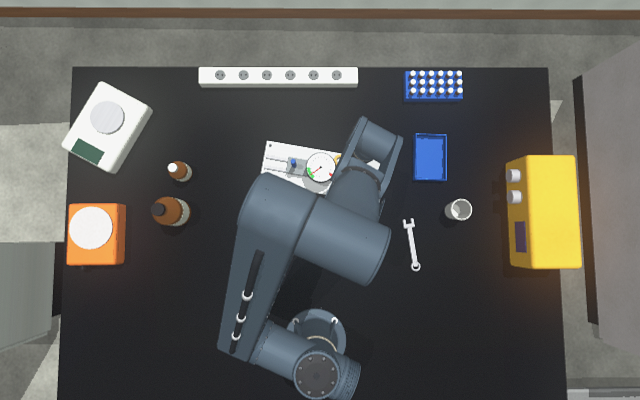

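Request:
jog_arm:
  motion:
    - [0.1,-0.6,0,0,255]
    - [0.05,-0.6,0,0,255]
    - [-0.05,-0.6,0,0,255]
    - [0,0,0,0,255]

```text
t: 11.27
tcp_pos: [0.5964, -0.1413, 0.1146]
tool_rot: [0.764, 0.644, 0.045, 0.003]
force: [0.2, -0.4, 0.9]
finger_gap: 0.214
```

```bash
cat >> h.py <<'E'
C=np.array([.5529,-.1342])
def tn(f=None):
    s=tool(); d=s['tcp_pos'][:2]-C; print('phi',np.degrees(np.arctan2(d[1],d[0])).round(1),'r',np.hypot(*d).round(4)); t=snap('top')
    needle2(t,34.4); t=snap('side'); 
    try: needle2(t,34.4)
    except Exception as e: print(e)
    if f: look(f,330,130,100,100,6)
E
python3 -c "
from h import *
tn('s17.png')"
```

```text
11.27 [ 0.5964 -0.1413  0.1146] yaw_y -9.83 [ 0.2  -0.37  0.9 ] 0.214
phi -9.2 r 0.0441
line needle 0.363 centre miss mm [ 0.3 -0.9] n 18
line needle 0.296 centre miss mm [-0.1  0.2] n 12
```

View pics/s17.png

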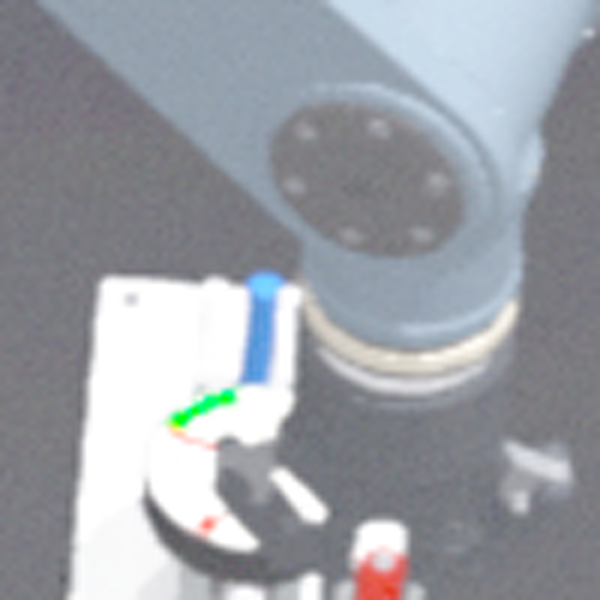

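Request:
jog_arm:
  motion:
    - [0.1,0.7,0,0,255]
    - [0,0.7,0,0,255]
    - [-0.1,0.7,0,0,255]
    - [-0.2,0.7,0,0,255]
    - [-0.35,0.65,0,0,255]
    - [-0.4,0.6,0,0,255]

```text
t: 11.92
tcp_pos: [0.5855, -0.1018, 0.1145]
tool_rot: [0.763, 0.645, 0.041, 0.006]
force: [-4.3, -8.2, 2.7]
finger_gap: 0.21
```

```bash
python3 -c "
from h import *
tn()"
```

```text
11.92 [ 0.5855 -0.1018  0.1145] yaw_y -9.74 [-4.34 -8.17  2.74] 0.21
phi 44.8 r 0.046
line needle 1.457 centre miss mm [-3.2  0.4] n 16
line needle 4.131185307179586 centre miss mm [-11.3   7.4] n 50
```

Request:
jog_arm:
  motion:
    - [-0.54,0.43,0,0,255]
    - [-0.59,0.35,0,0,255]
    - [-0.64,0.25,0,0,255]
    - [-0.68,0.15,0,0,255]
    - [-0.7,0.05,0,0,255]

```text
t: 12.43
tcp_pos: [0.554, -0.0876, 0.1147]
tool_rot: [0.762, 0.646, 0.043, 0.01]
force: [2.4, -5.4, -2.7]
finger_gap: 0.211
```

```bash
python3 -c "
from h import *
tn()
look('t18.png',280,120,100,80,6,'top')"
```

```text
12.43 [ 0.554  -0.0876  0.1147] yaw_y -9.57 [ 2.4  -5.39 -2.66] 0.211
phi 88.6 r 0.0466
line needle 2.593 centre miss mm [-1.3 -2.1] n 16
line needle 4.620185307179586 centre miss mm [ 4.5 -0.4] n 83
```

View pics/t18.png

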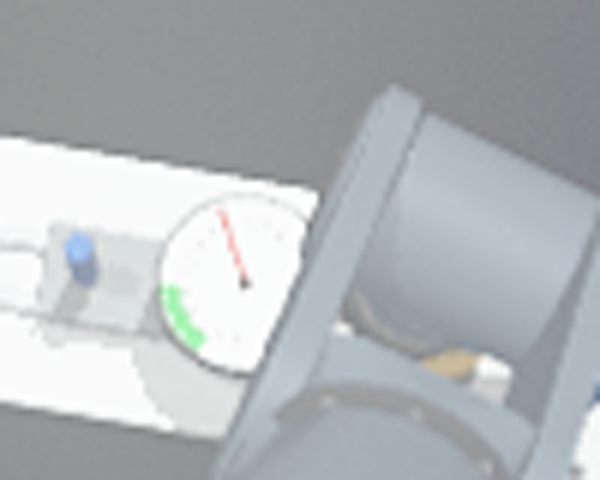

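Request:
jog_arm:
  motion:
    - [-0.7,-0.08,0,0,255]
    - [-0.68,-0.19,0,0,255]
    - [-0.64,-0.29,0,0,255]
    - [-0.58,-0.39,0,0,255]
    - [-0.52,-0.48,0,0,255]

```text
t: 13.0
tcp_pos: [0.5222, -0.0995, 0.1146]
tool_rot: [0.762, 0.646, 0.045, 0.011]
force: [5.5, -0.8, -2.6]
finger_gap: 0.212
```

```bash
python3 -c "
from h import *
tn()
look('t19.png',280,120,100,80,6,'top')"
```

```text
13.0 [ 0.5222 -0.0995  0.1146] yaw_y -9.58 [ 5.49 -0.83 -2.65] 0.212
phi 131.6 r 0.0463
line needle 3.004 centre miss mm [-0.3 -2. ] n 21
line needle 2.784 centre miss mm [-2.4 -6.5] n 21
```

View pics/t19.png

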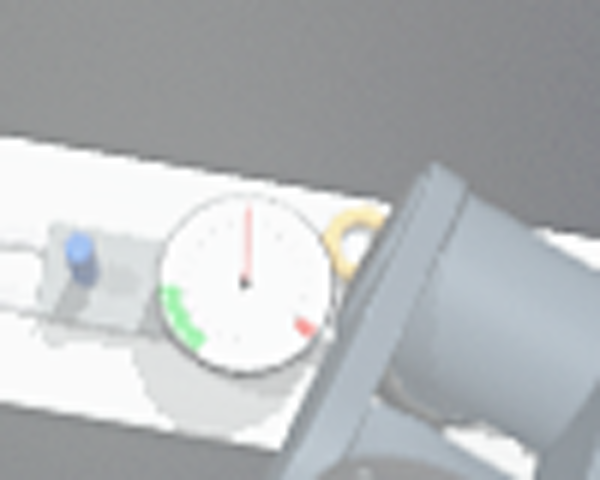

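```bash
python3 -c "
import numpy as np
p=np.radians([-9.2,13,44.8,88.6,131.6]);n=np.array([.34,.762,1.457,2.593,3.004])
M=np.c_[np.ones(5),np.cos(p),np.sin(p)];x,r,_,_=np.linalg.lstsq(M,n,rcond=None)
print(x,np.hypot(x[1],x[2]),np.degrees(np.arctan2(x[2],x[1])),M@x-n)"
```

```text
[ 1.55361207 -1.06884586  1.01675871] 1.4752049896002957 136.43064200292937 [-0.00404503 -0.02111839  0.0546333  -0.04904696  0.01957708]
```

Request:
jog_arm:
  motion:
    - [-0.35,-0.5,0,0,255]
    - [-0.28,-0.55,0,0,255]
    - [0,0,0,0,255]

```text
t: 13.4
tcp_pos: [0.5136, -0.1099, 0.1146]
tool_rot: [0.762, 0.645, 0.045, 0.008]
force: [1.6, -3.3, -1.5]
finger_gap: 0.208
```

```bash
python3 -c "
from h import *
tn()"
```

```text
13.4 [ 0.5136 -0.1099  0.1146] yaw_y -9.62 [ 1.55 -3.27 -1.55] 0.208
phi 148.3 r 0.0462
line needle 2.887 centre miss mm [-0.5 -1.8] n 18
line needle 3.038 centre miss mm [0.4 3.9] n 9
```

Request:
jog_arm:
  motion:
    - [0.28,0.55,0,0,255]
    - [0.35,0.5,0,0,255]
    - [0,0,0,0,255]

```text
t: 13.75
tcp_pos: [0.521, -0.1006, 0.1146]
tool_rot: [0.763, 0.645, 0.044, 0.01]
force: [2.3, -0.3, -1.6]
finger_gap: 0.21
```

```bash
python3 -c "
from h import *
tn()"
```

```text
13.75 [ 0.521  -0.1006  0.1146] yaw_y -9.62 [ 2.27 -0.3  -1.57] 0.21
phi 133.5 r 0.0463
line needle 3.001 centre miss mm [-0.3 -1.9] n 22
line needle 2.782 centre miss mm [-2.5 -6.6] n 20
```

Request:
jog_arm:
  motion:
    - [0.48,0.4,0,0,255]
    - [0.5,0.33,0,0,255]
    - [0,0,0,0,255]

```text
t: 14.1
tcp_pos: [0.5311, -0.0931, 0.1146]
tool_rot: [0.762, 0.646, 0.043, 0.01]
force: [3.0, -2.6, -1.1]
finger_gap: 0.212
```

```bash
python3 -c "
from h import *
tn()"
```

```text
14.1 [ 0.5311 -0.0931  0.1146] yaw_y -9.56 [ 3.   -2.59 -1.09] 0.212
phi 117.9 r 0.0465
line needle 3.014 centre miss mm [-0.2 -1.2] n 22
line needle 5.973185307179587 centre miss mm [-1.6 -4.9] n 42
```

Request:
jog_arm:
  motion:
    - [-0.5,-0.34,0,0,255]
    - [0,0,0,0,255]

```text
t: 14.37
tcp_pos: [0.5264, -0.096, 0.1146]
tool_rot: [0.762, 0.646, 0.044, 0.01]
force: [0.9, -5.1, 0.2]
finger_gap: 0.208
```

```bash
python3 -c "
from h import *
tn()"
```

```text
14.37 [ 0.5264 -0.096   0.1146] yaw_y -9.55 [ 0.93 -5.13  0.17] 0.208
phi 124.8 r 0.0465
line needle 3.018 centre miss mm [-0.2 -1.9] n 19
line needle 5.972185307179586 centre miss mm [-1.8 -5.7] n 32
```

Request:
jog_arm:
  motion:
    - [0,0,0,0,255]
    - [0,0,0,0,0]
    - [0,0,0,0,0]
    - [0,0,0,0,0]
    - [0,0,0,0,0]
    - [0,0,0,0,0]
    - [0,0,0,0,0]

```text
t: 15.05
tcp_pos: [0.524, -0.093, 0.1145]
tool_rot: [0.763, 0.645, 0.045, 0.007]
force: [-0.6, 0.1, -0.3]
finger_gap: 1.001
```

```bash
python3 -c "
from h import *
tn();look('s20.png',330,130,100,100,6)"
```

```text
15.05 [ 0.524  -0.093   0.1145] yaw_y -9.7 [-0.58  0.07 -0.33] 1.001
phi 125.1 r 0.0504
line needle 3.011 centre miss mm [-0.3 -1.9] n 20
line needle 5.855185307179586 centre miss mm [-1.  -2.3] n 22
```

View pics/s20.png

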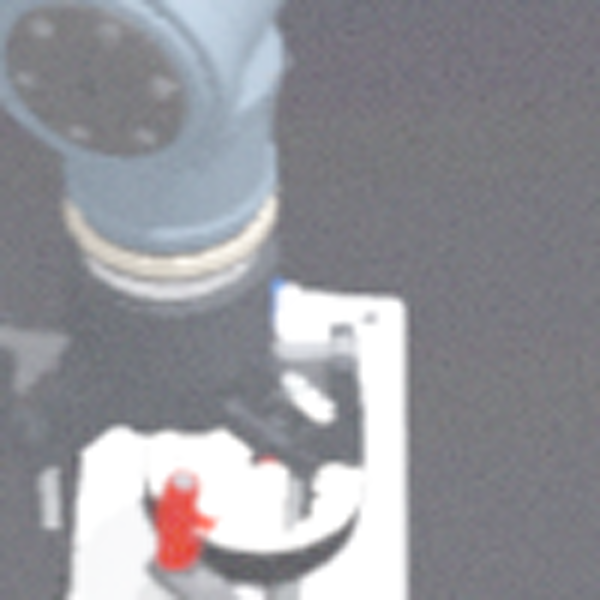

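Released with the needle at 3.01 rad; I'll lift straight up and check again with the arm clear.

Request:
jog_arm:
  motion:
    - [0,0,2,0,0]
    - [0,0,3,0,0]
    - [0,0,4,0,0]
    - [0,0,4,0,0]
    - [0,0,4,0,0]
    - [-3,0,2,0,0]
    - [-3,0,0,0,0]
    - [0,0,0,0,0]
    - [0,0,0,0,0]
    - [0,0,0,0,0]

```text
t: 16.03
tcp_pos: [0.4597, -0.0921, 0.3131]
tool_rot: [0.763, 0.645, 0.044, 0.007]
force: [-0.2, -0.2, -0.1]
finger_gap: 1.002
```

```bash
python3 -c "
from h import *
s=tool();print(abs(s['qd']).max());t=look('s21.png',325,130,100,120,5);needle2(t,34.4);T=snap('top','t21.png');needle2(T,34.4)
"
```

```text
16.03 [ 0.4597 -0.0921  0.3131] yaw_y -9.7 [-0.24 -0.2  -0.07] 1.002
0.017816533914960627
line needle 2.81 centre miss mm [-1.8 -5.3] n 41
line needle 3.012 centre miss mm [-0.2 -1.9] n 20
```

View pics/s21.png

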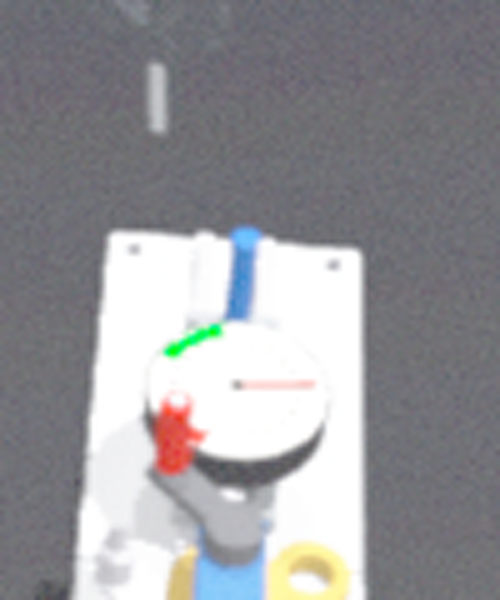

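View pics/t21.png

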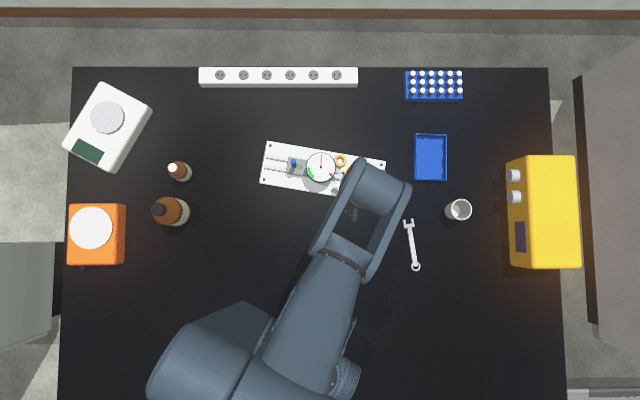

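```bash
python3 -c "
from h import *
print(sign_off())"
```

```text
the job is handed in; nothing more can be done
None
```

I set the gauge in the green zone, turned the crank to top dead centre and handed the job in at about 16 s. No verdict was reported.

- **Gauge:** I slid it about 35 mm by its post until the needle read 0.77 rad, and it stayed there after I let go.
- **Top dead centre:** With the crank at about 88°, 118°, 125°, 133° and 148° the needle read 2.59, 3.01, 3.02, 3.00 and 2.89 rad. I left the crank at about 125°. The readings put the peak at 124–128°, and the 0.5 mm tolerance allows about ±26°. One earlier fit, without the later readings, gave 136°, which is also inside that.
- **Final check:** With the hand open and lifted clear, the top view read 3.01 rad before and after the lift. The bystanders looked unmoved in the last top view; I did not measure them.

**What went wrong or disagreed:**
- **First grasp:** It closed above the post because the real fingertips were about 35 mm higher than the reported tool point. I corrected for that afterwards. That miss tilted the tool about 3°, and it stayed tilted.
- **Side camera:** Its last needle figures are not valid because the red handle overlapped the dial, so I relied on the top view.
- **Dial centre:** The needle line passed about 2 mm from where I expected the centre in the later pictures. I took this as an error in my position estimate and did not check whether the gauge had moved.

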